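Hang the pin carrier and hold a friction block in the brake window

TASK

Hook the pin carrier onto the rail about 100 mm to one side of the pointer, slide it along the rail until it hangs in line with the pointer, and let go of it there. Then lower the friction block, nose first, through the window in the top of the brake housing until about 25 mm of it is inside, and finish while still holding it there, upright and with its ears clear above the housing, for a mate to pin. Do not shove the torque adapter, the bolt sleeve or the handwheel about.

Things in the scene. Friction and masses are not known exactly. Their poses are not given: they have to be found in the camera images.
- carrier_tab (a point): Centre of the grip tab on top of the pin carrier, a loose C-shaped bright steel hanger, 0.35 kg, standing upright on its foot on the table. Tab: upright block 14 mm (carrier x) by 24 mm (y) by 44 mm (z), its centre 145 mm and top 167 mm above the foot's underside. The C's open side, under the hook tip, faces the carrier's +x. x towards the open side, z up
- carrier_hook (a point): Apex, on its underside, of the hook's roof (an upturned V), where the rail bears: 25 mm straight below carrier_tab. Spine on the -x side (inner face x = -18 mm) down to the foot; hook tip on the +x side (x = 18 to 25 mm) ending 17.5 mm below the apex; both 24 mm wide. Bring the rail in from +x under the tip, then lower. It then hangs about upright. Axes as carrier_tab
- carrier_foot (a point): Centre of the underside of the carrier's foot, 120 mm below carrier_hook: a shelf 8 mm thick, x = -34 to 38 mm, y = -30 to 30 mm, with two upright headed pins fixed on it (tops 43 mm above the underside). Axes as carrier_tab
- rail: Fixed rail stand: round steel bar 12 mm thick along y, centre line 180 mm and top 186 mm above the table, between two posts (16 by 12 mm, 190 mm high) centred 180 mm either side of the middle, on foot plates 90 by 30 by 10 mm. Origin: on the table under the bar's middle. y along the bar; its -x side faces the robot and is the side to bring the carrier in from
- mark (a point): Point on top of the rail in line with the pointer: where carrier_hook belongs, with the carrier's y along the bar. The pointer is a fixed dark steel upright with a diamond-shaped head (peak 166 mm above the table), 65 mm beyond the bar on the rail's +x side, up to 100 mm to either side of the rail's middle. Axes as the rail
- block_centre (a point): Centre of the friction block: loose tan lining on a dark steel back, 0.35 kg, standing upright on its nose. 24 mm thick (x), 48 mm wide (y), 90 mm high (z), centre 45 mm above the nose. Lowest 6 mm stepped in to 20 by 44 mm. Two ears make it 68 mm wide in y from 48 to 56 mm above the nose; they do not pass the window. Plain sides above that. Fits either way round
- window (a point): Centre of the window's mouth, flush with the top of the brake housing: opening 26 mm (x) by 50 mm (y), 2 mm more than the block each way, with a 2 mm lead-in bevel, through a 10 mm top plate. Fixed grey housing 170 mm (x) by 150 mm (y), 110 mm high, hollow below the plate; four bolt heads stand 5 mm up near its top corners. Axes of the housing, z up
- adapter_mid (a point): Middle of the chrome torque adapter, a stepped round piece 32 mm in diameter and 40 mm high, standing loose on the table; a bystander
- sleeve_mid (a point): Middle of the green steel bolt sleeve, a tube 36 mm in diameter and 38 mm high, standing loose on the table; a bystander
- handwheel_mid (a point): Middle of the bakelite handwheel, 130 mm across and 26 mm high, lying loose on the table; a bystander
Mind the look-alikes: they are no part of the job. What is meant by the part that bears carrier_tab is not blue, red or turquoise, and is the larger of those in its own colour.

How it is judged:
By the outcome, as a careful person would: the job done as asked, in the order asked, and still so for the second after the job is handed in, while the arm keeps its last pose, push and grip.
It also fails if it takes over 61 s, if anything falls off the work surface, if the arm or the gripper's body presses on something with over 40 N, if the wrist force passes 120 N, or if a joint passes its speed limit or range.

ROBOT

A 7-joint arm with a two-finger parallel gripper is mounted at the origin on the work surface. World frame = base frame: x ahead of the robot, y to its left, z up, the work surface at z = 0. Lengths are in m, angles in degrees, forces in N, time in s.
With the tool pointing down it reaches from about 0.425 to 0.875 m from the base axis. Payload 4.7 kg.
Tool frame: the origin (TCP) lies at the very end of the fingers, on their centre line; the grasp point (between the pads) lies 19 mm behind it; z points along the fingers, y is the line along which they close (so a half turn about z gives the same grasp; the last joint's range is limited). The gripper opens to 87 mm and grips with 3 to 60 N. Pads are 19 mm wide; open, the fingers measure 117 mm over their backs; the gripper's body (75 mm by 190 mm) begins 51 mm behind the grasp point.
Start: joints at [73.115, 18.392, -4.016, 83.108, 1.295, 78.541, -3.26], TCP at [0.198, -0.619, 0.223] pointing down, gripper open.
Joint ranges: [-163.93, 163.93], [-17.29, 119.83], [-79.2, 71.16], [3.27, 140.29], [-89.18, 269.18], [5.43, 117.66], [-154.24, 154.24]. Speed limits (degrees/s): [147.25, 147.25, 180, 180, 180, 180, 180].

INTERFACE

Orientations are given as [roll, pitch, yaw] about the fixed x, y, z axes, in that order (R = Rz(yaw) Ry(pitch) Rx(roll)).
In Python, from cell import telemetry, cams, env gives the robot as it stands.
- The arm moves only by the tool arm_command, never from a script. Its argument "series" is text: rows parted by semicolons, each of 5 numbers parted by spaces: the shift along the tool's x, y, z in mm, then the turn about the tool's z in rad, then the closure in counts, from 0 (fully open) to 255 (shut). A call has 1 to 20 rows; each row shifts and turns the commanded pose from where the row before left it, along the tool's axes as they then stand; what a row does not reach is not made up. A row lasts 1/12 s, in which the tool goes at most 41.7 mm and 7.16 degrees, less where a joint would pass 70% of its speed; a pose out of reach is approached as far as the arm can. A call is refused whole if a number of a shift passes 41.7 or a number of a turn 0.125, either way. A call with a gripper value outside its range is refused whole. The fingers move at their own pace and stop on an object; "squeeze" is the grip in N (left out, the last holds). Time passes only in rows, so rows that do not move let the fingers close. It gives the time, the measured TCP pose, the force, the opening and the grip force at its end, in the units of the state.
- telemetry.get_obs(): the state, without advancing time (a new reading comes with each control period).
- cams.read_camera(name): name is "scene" or "top" or "wrist"; returns the picture (480x640x3 uint8, blue, green, red); there is no depth.
- cams.calibration(name): a dict with "K" (3x3 intrinsics, pixels), "origin" and "rotation" of the camera in the world; the wrist camera has in their place "hand_eye" (4x4, takes a point from camera to tool coordinates, whose origin is the TCP and whose axes are the flange's). Camera axes: x right, y down, z forward; pixel columns grow to the right and rows downward; lengths in m; the calibration is good to about 2 mm. A picture is of the moment at which its call begins: read the wrist's pose just before it. calibration takes no time and is no camera call.
- env.sign_off(): hands the job in; it is judged then, once.
The state is a dict: "time_s": time; "qpos": joint angles; "joint_velocities": joint speeds; "effort": joint torques, N m; "tool_pos": TCP position; "tool_rot": TCP orientation; "force": force on the tool from outside, world axes, zero at the start; "wrist_torque": the same for the moment, N m; "grip_width": finger opening in m; "grasp_force": force on a finger pad.
Only numpy, scipy, OpenCV 4.12 (cv2) and the standard library are available. Lean on these libraries where they do the work, as an engineer would, in place of code of your own. Each camera call takes 0.05 s, during which the arm holds its last target. There are 200 camera calls.

## Working session

There is one attempt and no reset: what is moved stays moved. The work goes in short steps, Python scripts to look and compute and a tool call to move; the robot and the scene stay as the last step left them, time stands still between calls to the robot, and variables do not carry over. Pictures are saved under pics/ and viewed, at most 10 in all, crops included, and the job is handed in when it is done.

Besides the shell and the picture viewer there is one more tool, called after "Request:" by a JSON object that holds its "fn" and its "kwargs", one argument or row to a line. arm_command: Moves the arm, as the interface text tells. Its arguments: {"type":"object","properties":{"series":{"type":"string"},"squeeze":{"type":"number"}},"required":["series"]}

```bash
mkdir -p pics; ls
python3 - <<'E'
from cell import telemetry, cams, env
import cv2, numpy as np
o=telemetry.get_obs();print(o)
for n in ("scene","top","wrist"):
    cv2.imwrite(f"pics/{n}0.png",cams.read_camera(n)); c=cams.calibration(n)
    print(n,{k:np.round(v,4).tolist() for k,v in c.items()})
E
```

```text
pics
{'time_s': 0.0, 'qpos': array([73.11552217, 18.43717307, -4.01414799, 83.17382086,  1.29576581,
       78.54087852, -3.25957343]), 'joint_velocities': array([-0.03805362, -0.10095455, -0.03955509, -0.03395111, -0.02325401,
        0.00724598, -0.05096469]), 'effort': array([ 2.33634746e-04, -4.91279769e+01, -4.03612750e-01, -3.12521517e+01,
       -6.37101755e-02,  4.36884561e-02,  1.62156934e-04]), 'tool_pos': array([ 0.19730573, -0.61875891,  0.22149219]), 'tool_rot': array([-1.79893406e+02,  6.92433265e-03,  1.76934764e+01]), 'force': array([0.67899359, 0.94917131, 1.72913682]), 'wrist_torque': array([ 0.00863884, -0.01261131,  0.03991215]), 'grasp_force': 0.0, 'grip_width': 0.08687576950344353}
scene {'K': [[500.0285, 0.0, 323.153], [0.0, 500.0285, 236.9066], [0.0, 0.0, 1.0]], 'origin': [1.2429, 0.4076, 0.8088], 'rotation': [-126.9865, 0.2467, 117.288]}
top {'K': [[543.7064, 0.0, 316.8469], [0.0, 543.7064, 234.9508], [0.0, 0.0, 1.0]], 'origin': [0.3375, -0.0042, 1.2873], 'rotation': [-173.9281, -0.7305, -89.3337]}
wrist {'K': [[342.846, 0.0, 314.4628], [0.0, 342.846, 240.8246], [0.0, 0.0, 1.0]], 'hand_eye': [[-0.0009, -0.9653, -0.2613, 0.0705], [1.0, -0.001, -0.0, -0.0007], [-0.0003, -0.2613, 0.9653, -0.1614], [0.0, 0.0, 0.0, 1.0]]}
```

View pics/top0.png

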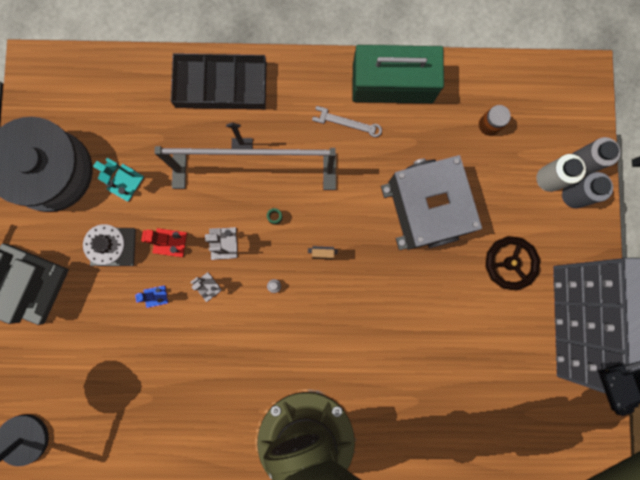

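View pics/scene0.png

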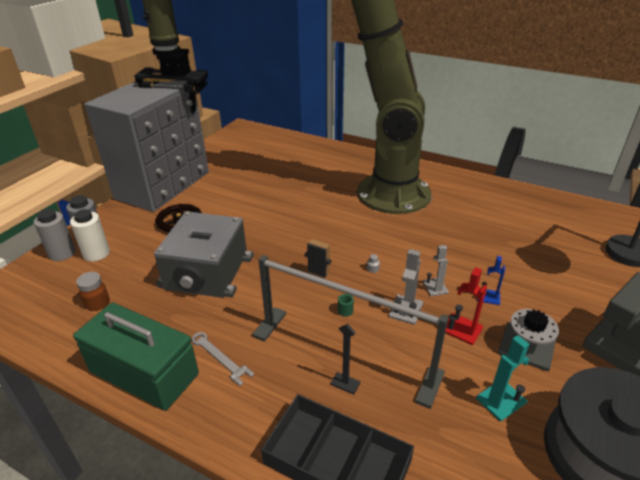

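The top view shows the larger grey carrier at about (222,243), with a smaller look-alike at (206,287). The rail runs along row 152 from column 160 to 333, with the pointer head at (234,126). The block is at (323,253), the window at (438,200), the sleeve at (275,216), the adapter at (275,286) and the handwheel at (513,263).

```bash
cat > h.py <<'E'
from cell import telemetry, cams, env
import cv2, numpy as np
from scipy.spatial.transform import Rotation as R
def cam(n,o=None):
    c=cams.calibration(n);K=np.array(c["K"])
    if n=="wrist":
        o=o or telemetry.get_obs();T=np.array(c["hand_eye"]);Rt=R.from_euler("xyz",o["tool_rot"],degrees=True).as_matrix()
        return K,Rt@T[:3,:3],o["tool_pos"]+Rt@T[:3,3]
    return K,R.from_euler("xyz",c["rotation"],degrees=True).as_matrix(),np.array(c["origin"])
def ray(C,p):
    K,Rm,t=C;p=np.atleast_2d(np.float64(p));d=np.c_[p,np.ones(len(p))]@np.linalg.inv(K).T@Rm.T
    return t,d
def plane(C,p,z):
    t,d=ray(C,p);return t+d*((z-t[2])/d[:,2])[:,None]
def proj(C,X):
    K,Rm,t=C;q=(np.atleast_2d(X)-t)@Rm@K.T;return q[:,:2]/q[:,2:]
def tri(CA,pa,CB,pb):
    A=[];b=[]
    for C,p in((CA,pa),(CB,pb)):
        t,d=ray(C,p);d=d[0]/np.linalg.norm(d[0]);M=np.eye(3)-np.outer(d,d);A.append(M);b.append(M@t)
    return np.linalg.lstsq(np.vstack(A),np.hstack(b),rcond=None)[0]
E
python3 - <<'E'
from h import *
T=cam("top");S=cam("scene")
for n,p,z in [("railL",(160,151),.186),("railR",(333,152),.186),("tab?",(222,232),.16),("block",(323,253),.09),("window",(438,200),.11),("sleeve",(275,216),.038),("adapter",(275,286),.04),("wheel",(513,263),.02),("pointer",(234,126),.166),("small",(206,287),.1)]:
    print(n,plane(T,p,z).round(3))
print(tri(T,(234,126),S,(347,330)).round(3), tri(T,(160,151),S,(440,320)).round(3))
im=cv2.imread("pics/top0.png")
a=cv2.resize(im[190:310,130:350],None,fx=3.6,fy=3.6,interpolation=cv2.INTER_CUBIC)
cv2.imwrite("pics/topc.png",a)
im=cv2.imread("pics/scene0.png")
a=cv2.resize(im[230:400,240:480],None,fx=3.3,fy=3.3,interpolation=cv2.INTER_CUBIC)
cv2.imwrite("pics/scenec.png",a)
E
```

```text
railL [[0.625 0.309 0.186]]
railR [[ 0.628 -0.048  0.186]]
tab? [[0.461 0.18  0.16 ]]
block [[ 0.425 -0.032  0.09 ]]
window [[ 0.544 -0.283  0.11 ]]
sleeve [[0.513 0.079 0.038]]
adapter [[0.352 0.076 0.04 ]]
wheel [[ 0.412 -0.479  0.02 ]]
pointer [[0.686 0.161 0.166]]
small [[0.347 0.221 0.1  ]]
[0.69  0.165 0.151] [0.625 0.309 0.184]
```

View pics/topc.png

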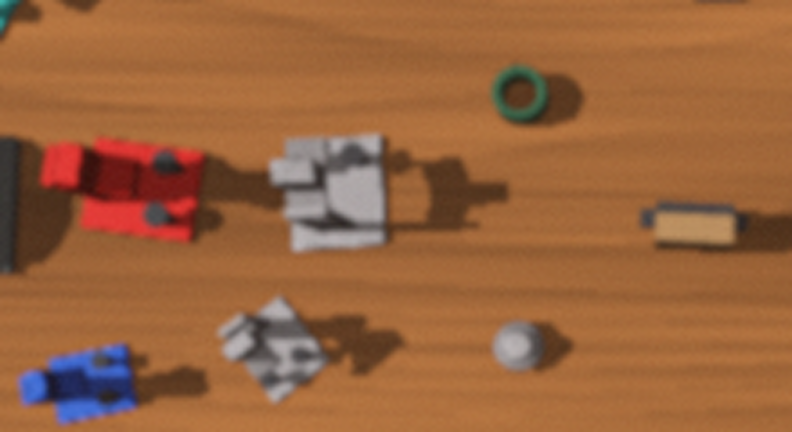

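View pics/scenec.png

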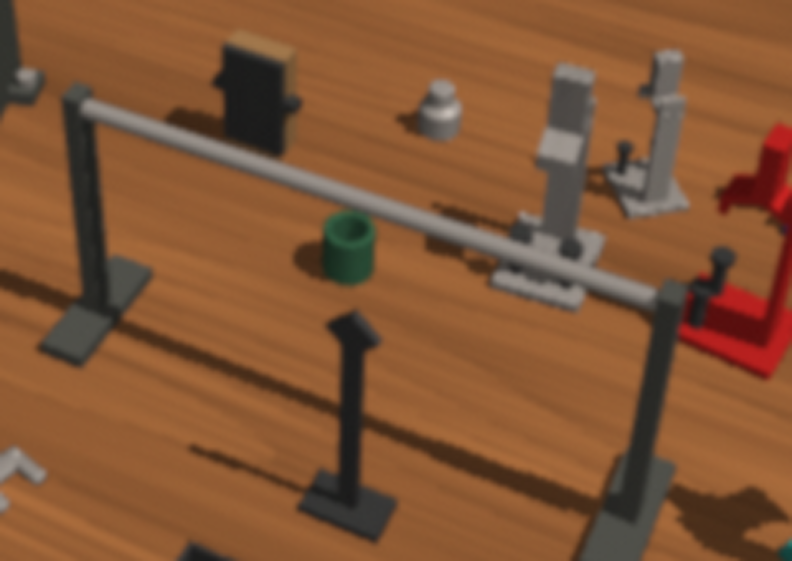

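The larger carrier's tab is at about top (211,238), with the foot to its right. In the scene view its hook roof and pins face the rail side. I'll swing round now, looking at the window, block and carrier on the way.

Request:
{"fn": "arm_command", "kwargs": {
  "series": "0 0 -10 -0.12 0; 0 0 -10 -0.12 0; 0 0 -10 -0.12 0; 0 0 -10 -0.12 0; 0 0 -10 -0.12 0; 0 0 -10 -0.12 0; 0 0 -10 -0.12 0; 0 0 -10 -0.12 0; 0 0 0 -0.12 0; 0 0 0 -0.12 0; 0 0 0 -0.062 0"
}}

```text
time_s: 1.07
tool_pos: [0.1974, -0.6192, 0.3024]
tool_rot: [-180.0, -0.0, 90.3]
force: [0.0, -0.2, -0.3]
grip_width: 0.0871
grasp_force: 0.0
```

Request:
{"fn": "arm_command", "kwargs": {
  "series": "30 28 0 0 0; 30 28 0 0 0; 30 28 0 0 0; 30 28 0 0 0; 30 28 0 0 0; 30 28 0 0 0; 30 28 0 0 0; 30 28 0 0 0; 30 28 0 0 0; 30 28 0 0 0; 30 20 0 0 0; 0 0 0 0 0; 0 0 0 0 0; 0 0 0 0 0"
}}

```text
time_s: 2.23
tool_pos: [0.497, -0.2898, 0.3022]
tool_rot: [-179.9, 0.0, 90.0]
force: [-0.4, -0.5, -0.0]
grip_width: 0.087
grasp_force: 0.0
```

Run:
```python
from h import *
import pickle
o=telemetry.get_obs();im=cams.read_camera("wrist");pickle.dump(o,open("w1.pkl","wb"))
print(o["time_s"],o["tool_pos"],o["tool_rot"],o["qpos"])
cv2.imwrite("pics/w1.png",im)
```

```text
2.2333 [ 0.4970179  -0.28983199  0.30222174] [-1.79940611e+02  3.35545199e-02  8.99897757e+01] [ 53.52391122   9.66139502 -29.61339846  85.94142517   4.82563179
  85.69551153  23.88416002]
```

View pics/w1.png

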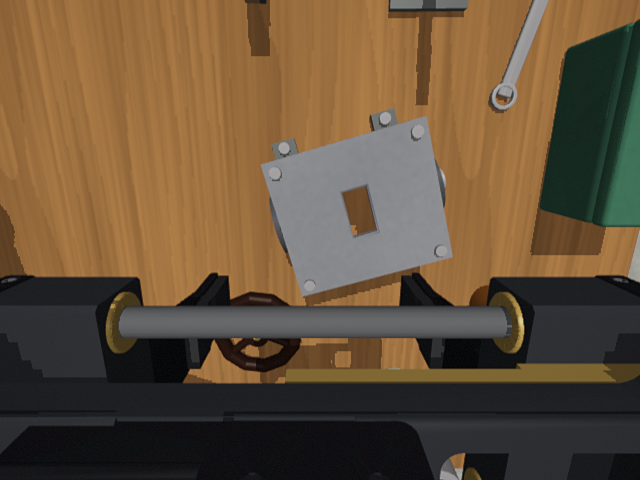

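The wrist view shows the housing top plate with four bolt heads. The window is at about (360,211), with its long side tilted about 15° from world y. I'll measure it and move on to the block.

Run:
```python
from h import *
import pickle
o=pickle.load(open("w1.pkl","rb"));C=cam("wrist",o);im=cv2.imread("pics/w1.png")
hsv=cv2.cvtColor(im,cv2.COLOR_BGR2HSV)
g=(hsv[:,:,1]<60).astype(np.uint8)*255
# hole in plate
sub=np.zeros_like(g);sub[160:260,320:400]=255-g[160:260,320:400]
cs,_=cv2.findContours(sub,cv2.RETR_EXTERNAL,cv2.CHAIN_APPROX_NONE)
c=max(cs,key=cv2.contourArea);print(cv2.contourArea(c),cv2.minAreaRect(c))
W=plane(C,c[:,0,:],.11)[:,:2].astype(np.float32);r=cv2.minAreaRect(W*1000);print("window",r)
# plate outline via four bolts (approx pixel) -> centre
b=plane(C,[(275,174),(418,132),(441,252),(310,286)],.115);print(b.round(4),b.mean(0),np.degrees(np.arctan2(*(b[1]-b[0])[1::-1])),np.degrees(np.arctan2(*(b[2]-b[3])[1::-1])))
```

```text
1018.0 ((358.8617858886719, 210.40692138671875), (45.21478271484375, 24.48903465270996), 75.57923126220703)
window ((542.1304931640625, -281.6961364746094), (25.157672882080078, 47.81612777709961), 15.510128021240234)
[[ 0.4564 -0.2434  0.115 ]
 [ 0.5963 -0.2034  0.115 ]
 [ 0.6303 -0.3252  0.115 ]
 [ 0.4908 -0.3639  0.115 ]] [ 0.54344377 -0.28396454  0.115     ] 15.926257617248725 15.520813123722519
```

Request:
{"fn": "arm_command", "kwargs": {
  "series": "35 -8 0 0 0; 35 -8 0 0 0; 35 -8 0 0 0; 35 -8 0 0 0; 35 -8 0 0 0; 35 -8 0 0 0; 30 -2 0 0 0; 0 0 0 0 0; 0 0 0 0 0; 0 0 0 0 0"
}}

```text
time_s: 3.12
tool_pos: [0.4473, -0.0514, 0.3027]
tool_rot: [180.0, 0.1, 89.8]
force: [-0.7, -0.2, -0.2]
grip_width: 0.0869
grasp_force: 0.0
```

Run:
```python
from h import *
import pickle
o=telemetry.get_obs();im=cams.read_camera("wrist");pickle.dump(o,open("w2.pkl","wb"))
print(o["time_s"],o["tool_pos"],o["tool_rot"],o["qpos"])
cv2.imwrite("pics/w2.png",im)
C=cam("wrist",o);hsv=cv2.cvtColor(im,cv2.COLOR_BGR2HSV);print(proj(C,[.425,-.032,.09]))
```

```text
3.1167 [ 0.44732118 -0.05135683  0.30266208] [1.79983093e+02 6.29843278e-02 8.98262978e+01] [ 46.54423509  -8.10683049 -38.54591663 101.09346894  -4.99856483
  85.25571024   8.51698268]
[[294.83784636 197.40384661]]
```

View pics/w2.png

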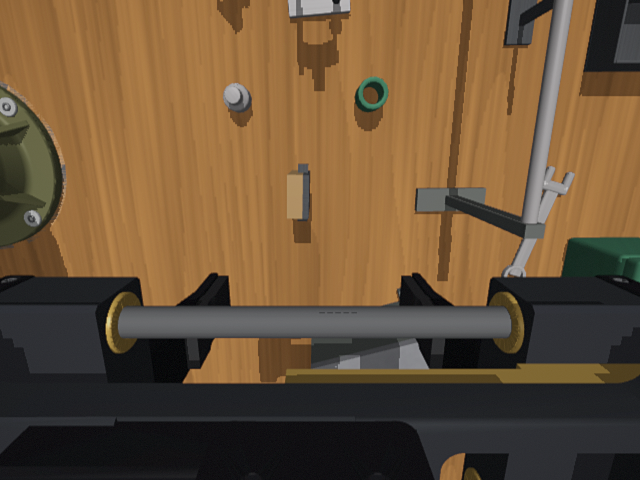

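The wrist view shows the block's top, tan and dark, at about (299,195) with near-zero yaw. The adapter is at (236,97), the sleeve at (372,94), and the carrier is off the top edge. Next I'll move on to the carrier.

Request:
{"fn": "arm_command", "kwargs": {
  "series": "30 0 0 0 0; 30 0 0 0 0; 30 0 0 0 0; 30 0 -5 0 0; 30 0 -5 0 0; 30 0 -5 0 0; 10 0 0 0 0; 0 0 0 0 0; 0 0 0 0 0; 0 0 0 0 0"
}}

```text
time_s: 4.0
tool_pos: [0.4481, 0.138, 0.3171]
tool_rot: [-179.9, 0.0, 89.8]
force: [0.2, -0.9, 0.9]
grip_width: 0.087
grasp_force: 0.0
```

Run:
```python
from h import *
import pickle
o=telemetry.get_obs();im=cams.read_camera("wrist");pickle.dump(o,open("w3.pkl","wb"))
print(o["time_s"],o["tool_pos"],o["tool_rot"],o["qpos"])
cv2.imwrite("pics/w3.png",im)
# block from w2
o=pickle.load(open("w2.pkl","rb"));C=cam("wrist",o);im=cv2.imread("pics/w2.png")
hsv=cv2.cvtColor(im,cv2.COLOR_BGR2HSV)
for p in [(290,195),(297,195),(303,195),(307,190),(315,195),(303,167),(299,228),(280,195)]: print(p,im[p[1],p[0]],hsv[p[1],p[0]])
print(plane(C,[(287,171),(303,172),(303,219),(287,218),(303,164),(310,195)],.09).round(4))
```

```text
4.0 [0.44805168 0.13802983 0.31709041] [-1.79942831e+02  1.97387199e-02  8.97728692e+01] [ 38.51114927  -6.34817925 -53.52684224  97.10328648  -5.10511276
  86.75384712 -14.77900037]
(290, 195) [100 145 175] [ 18 109 175]
(297, 195) [100 144 175] [ 18 109 175]
(303, 195) [84 81 81] [120   9  84]
(307, 190) [88 84 80] [105  23  88]
(315, 195) [ 66 115 161] [ 15 150 161]
(303, 167) [85 82 81] [113  12  85]
(299, 228) [38 66 96] [ 14 154  96]
(280, 195) [ 63 113 158] [ 16 153 158]
[[ 0.4171 -0.0036  0.09  ]
 [ 0.4343 -0.0048  0.09  ]
 [ 0.4336 -0.0561  0.09  ]
 [ 0.4159 -0.0549  0.09  ]
 [ 0.4344  0.0036  0.09  ]
 [ 0.4416 -0.0294  0.09  ]]
```

View pics/w3.png

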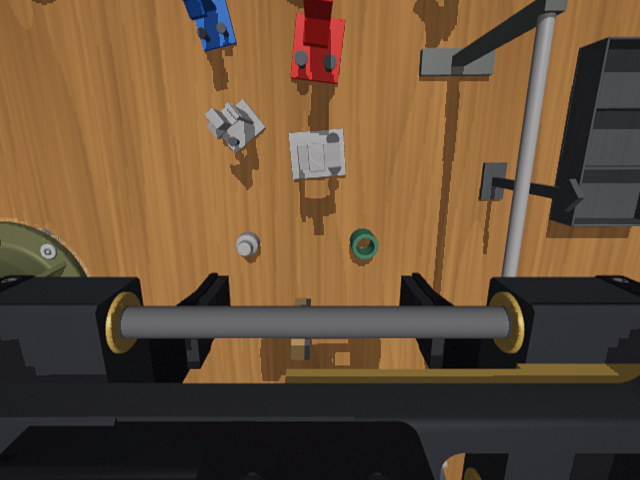

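The carrier is at about (317,154), with its pins on the right (+x) side. The rail is the bar at the right and the pointer head is at (574,197). I'll crop the carrier with stretched contrast.

Run:
```python
from h import *
import pickle
o=pickle.load(open("w3.pkl","rb"));C=cam("wrist",o);im=cv2.imread("pics/w3.png")
a=im[115:195,275:365].astype(float);a=np.clip((a-60)*1.6,0,255).astype(np.uint8)
cv2.imwrite("pics/w3c.png",cv2.resize(a,None,fx=7,fy=7,interpolation=cv2.INTER_NEAREST))
print(plane(C,(316,152),.167), plane(C,(317,154),.008))
```

```text
[[0.44854793 0.20623008 0.167     ]] [[0.45046549 0.20177761 0.008     ]]
```

View pics/w3c.png

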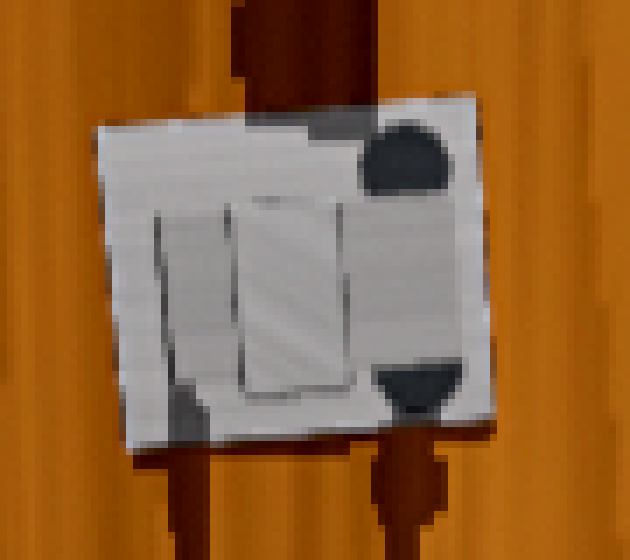

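The crop shows the tab top with corners (231,200), (341,205), (354,386) and (245,393). The roof and tip are to its right (+x) and the spine to its left, and the foot is yawed a few degrees. I'll compute the poses of the carrier, rail and pointer.

Run:
```python
from h import *
import pickle
o=pickle.load(open("w3.pkl","rb"));C=cam("wrist",o);im=cv2.imread("pics/w3.png");T=cam("top");S=cam("scene")
f=lambda P:np.array(P)/7+[275,115]-.5+1/14
tab=plane(C,f([(231,200),(341,205),(354,386),(245,393)]),.167);foot=plane(C,f([(97,128),(474,95),(494,415),(128,452)]),.008)
print(tab.round(4).tolist(),tab.mean(0));print(foot.round(4).tolist(),foot.mean(0))
for a,b in((0,1),(3,2)): d=foot[b]-foot[a];print(np.linalg.norm(d),np.degrees(np.arctan2(d[1],d[0])))
for a,b in((2,1),(3,0)): d=foot[b]-foot[a];print(np.linalg.norm(d),np.degrees(np.arctan2(d[1],d[0]))-90)
# rail: bright bar edges per row
hsv=cv2.cvtColor(im,cv2.COLOR_BGR2HSV);P=[]
for r in range(40,260,10):
    c=[x for x in range(500,556) if hsv[r,x,1]<50 and hsv[r,x,2]>95]
    if c: P.append(((c[0]+c[-1])/2,r,len(c)))
P=np.array(P);X=plane(C,P[:,:2],.183);k=np.polyfit(X[:,1],X[:,0],1);print("rail x(y)",k,np.polyval(k,[.0,.1,.2]),P[:,2],np.abs(X[:,0]-np.polyval(k,X[:,1])).max())
# top rail
t=cv2.imread("pics/top0.png");h=cv2.cvtColor(t,cv2.COLOR_BGR2HSV);P=[]
for c in range(180,330,8):
    r=[y for y in range(142,164) if h[y,c,1]<60]
    if r:P.append((c,np.mean(r)))
X=plane(T,P,.183);k=np.polyfit(X[:,1],X[:,0],1);print("top rail",k,np.polyval(k,[0,.1,.2]))
# pointer head dark pixels
for n,img,box in(("w",im,(545,165,610,225)),("t",t,(220,112,258,152)),("s",cv2.imread("pics/scene0.png"),(325,315,370,395))):
    x0,y0,x1,y1=box;g=img[y0:y1,x0:x1].max(2)
    m=(g<70).astype(np.uint8);n_,l,s,c=cv2.connectedComponentsWithStats(m);i=1+np.argmax(s[1:,4])
    print(n,s[i]+[x0,y0,0,0,0])
    ys,xs=np.where(l==i)
    for r in np.unique(ys)[::3 if n!="t" else 1]: print(r+y0,xs[ys==r].min()+x0,xs[ys==r].max()+x0,end=" | ")
    print()
```

```text
[[0.4412, 0.2138, 0.167], [0.4549, 0.2131, 0.167], [0.4566, 0.1909, 0.167], [0.4428, 0.1901, 0.167]] [0.44888679 0.20196363 0.167     ]
[[0.4131, 0.2288, 0.008], [0.4836, 0.2343, 0.008], [0.4884, 0.1756, 0.008], [0.4176, 0.1689, 0.008]] [0.45067787 0.20190977 0.008     ]
0.0706720544144926 4.485623819706364
0.07107366628534591 5.415147160190212
0.05894602950322271 4.688990466389484
0.060098931679812 4.311125365055489
rail x(y) [-0.00512703  0.62615655] [0.62615655 0.62564385 0.62513115] [14. 15. 14. 15. 14. 14. 14. 14. 14. 13. 14. 13. 14. 13. 14. 13. 13. 13.
 13. 13. 13. 13.] 0.00037024978136368514
top rail [-0.00365054  0.6277141 ] [0.6277141  0.62734904 0.62698399]
w [ 545  165   39   60 1480]
165 558 583 | 168 558 582 | 171 557 581 | 174 557 581 | 177 556 580 | 180 556 580 | 183 555 579 | 186 545 572 | 189 545 573 | 192 545 575 | 195 545 576 | 198 552 583 | 201 552 580 | 204 551 577 | 207 551 574 | 210 550 574 | 213 550 573 | 216 549 572 | 219 549 572 | 222 559 571 | 
t [228 123  25  25 211]
123 233 233 | 124 230 236 | 125 228 239 | 126 228 238 | 127 231 237 | 128 232 237 | 129 233 237 | 130 233 237 | 131 234 238 | 132 234 238 | 133 235 238 | 134 235 239 | 135 236 239 | 136 236 240 | 137 236 240 | 138 236 241 | 139 236 243 | 140 236 251 | 141 236 251 | 142 237 251 | 143 237 251 | 144 238 252 | 145 238 251 | 146 237 251 | 147 238 251 | 
s [331 325  28  69 702]
325 345 347 | 328 340 350 | 331 342 352 | 334 344 353 | 337 344 349 | 340 344 349 | 343 344 349 | 346 344 349 | 349 344 349 | 352 343 348 | 355 342 349 | 358 343 352 | 361 343 348 | 364 343 348 | 367 343 348 | 370 343 348 | 373 337 348 | 376 335 348 | 379 333 352 | 382 332 358 | 385 333 357 | 388 340 356 | 391 347 354 |
```

Results:

| Item | Measured |
|---|---|
| Carrier | centre (0.449, 0.202), yaw about 4.6° |
| Foot | 71 × 60 mm, given as 72 × 60 |
| Tab | 14 × 23 mm, given as 14 × 24 |
| Rail | x ≈ 0.6265 |

The sizes agree, so I'll go and grasp the tab.

Request:
{"fn": "arm_command", "kwargs": {
  "series": "22 0 0 -0.04 0; 22 1 0 -0.042 0; 20 0 0 0 0; 0 0 20 0 0; 0 0 20 0 0; 0 0 25 0 0; 0 0 25 0 0; 0 0 25 0 0; 0 0 25 0 0; 0 0 25 0 0; 0 0 21 0 0; 0 0 0 0 0; 0 0 0 0 0"
}}

```text
time_s: 5.13
tool_pos: [0.4456, 0.2032, 0.1308]
tool_rot: [-179.8, 0.0, 94.6]
force: [0.1, 0.3, 0.6]
grip_width: 0.087
grasp_force: 0.0
```

Run:
```python
from h import *
import pickle
T=cam("top");S=cam("scene");C=cam("wrist",pickle.load(open("w3.pkl","rb")))
print("head top",plane(T,(233.5,125.3),.154),"base top",plane(T,(244,143),.006),"tri",tri(T,(233.5,125.3),S,(346.5,330)),tri(T,(233.3,123.6),S,(346,325)))
im=cv2.imread("pics/w3.png");g=im[150:215,475:515]
m=((g.max(2)<110)&(g.max(2).astype(int)-g.min(2)<25)).astype(np.uint8);ys,xs=np.where(m)
k=ys[xs<18];print("wrist base rows",k.min()+150,k.max()+150,xs.min()+475);print(plane(C,[(488,k.min()+149.5),(488,k.max()+150.5)],.006))
r=[(y,np.where(im[y,545:600].max(1)<75)[0]+545) for y in range(176,222,3)]
print(plane(C,[(574,196)],.15),proj(C,[[.6905,.163,.166],[.6905,.163,.14]]))
```

```text
head top [[0.69166094 0.16367313 0.154     ]] base top [[0.69449239 0.1591325  0.006     ]] tri [0.69183357 0.16490196 0.15209899] [0.69179498 0.16363442 0.1640733 ]
wrist base rows 163 199 479
[[0.68034806 0.18961239 0.006     ]
 [0.68672413 0.13967332 0.006     ]]
[[0.69576241 0.16407168 0.15      ]] [[580.7846349  199.57958501]
 [561.06038684 195.73286147]]
```

Request:
{"fn": "arm_command", "kwargs": {
  "series": "-1 3 0 0 0; 0 0 0 0 0; 0 0 0 0 255; 0 0 0 0 255; 0 0 0 0 255; 0 0 0 0 255; 0 0 0 0 255; 0 0 0 0 255; 0 0 0 0 255; 0 0 0 0 255; 0 0 0 0 255; 0 0 0 0 255",
  "squeeze": 40
}}

```text
time_s: 6.13
tool_pos: [0.4487, 0.2039, 0.1312]
tool_rot: [-180.0, 0.0, 94.7]
force: [0.5, 0.4, -2.1]
grip_width: 0.0301
grasp_force: 40.0
```

Request:
{"fn": "arm_command", "kwargs": {
  "series": "0 0 0 0 255; 0 0 0 0 255; 0 0 0 0 255; 0 0 0 0 255"
}}

```text
time_s: 6.47
tool_pos: [0.4489, 0.2037, 0.1313]
tool_rot: [-180.0, 0.0, 94.7]
force: [0.1, 0.4, -2.7]
grip_width: 0.0298
grasp_force: 40.0
```

Run:
```python
from h import *
im=cams.read_camera("wrist");o=telemetry.get_obs();print(o["force"],o["grip_width"],o["grasp_force"])
s=cams.read_camera("scene");a=cv2.resize(s[180:340,340:500],(480,480),interpolation=cv2.INTER_CUBIC)
cv2.imwrite("pics/g1.png",np.hstack([a,im[170:400,180:450]. copy() if 0 else cv2.resize(im[140:390,200:420],(310,480))]))
```

```text
[-0.97753203 -0.10197021 -3.15427196] 0.03038442630521492 39.986289078879054
```

View pics/g1.png

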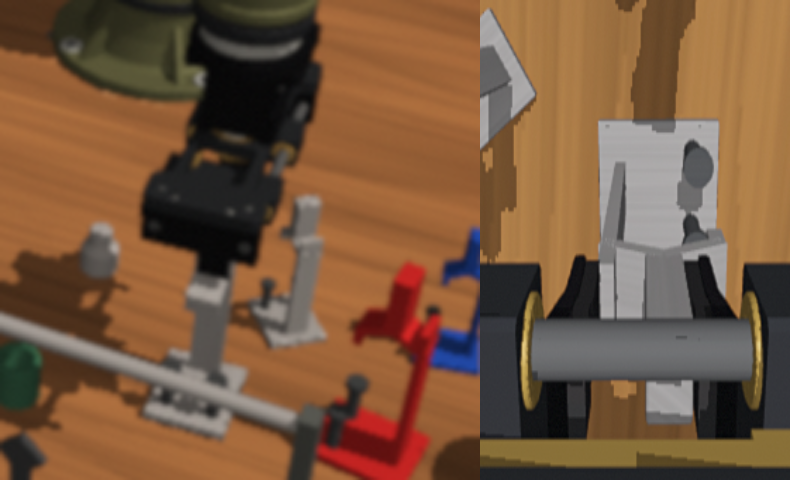

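The picture shows the tab against the right (+x) finger only, while the left finger has caught on the hook's shoulder. The grip is 30 mm wide where the tab is 14 mm, so it is too low. I'll open, rise, recentre and grip again.

Request:
{"fn": "arm_command", "kwargs": {
  "series": "0 0 0 0 150; 0 0 0 0 120; 0 0 0 0 100; 0 0 0 0 100; 0 0 0 0 100; 0 0 -4 0 100; 0 0 -4 0 100; 0 4 -3 0 100; 0 4 0 0 100; 0 0 0 0 100; 0 0 0 0 255; 0 0 0 0 255; 0 0 0 0 255; 0 0 0 0 255; 0 0 0 0 255; 0 0 0 0 255"
}}

```text
time_s: 7.9
tool_pos: [0.4569, 0.2046, 0.1425]
tool_rot: [-180.0, 0.0, 94.7]
force: [0.3, -0.6, 0.2]
grip_width: 0.0207
grasp_force: 0.0
```

Request:
{"fn": "arm_command", "kwargs": {
  "series": "0 0 0 0 255; 0 0 0 0 255; 0 0 0 0 255; 0 0 0 0 255; 0 0 0 0 255; 0 0 0 0 255"
}}

```text
time_s: 8.4
tool_pos: [0.4569, 0.2045, 0.1424]
tool_rot: [-180.0, 0.0, 94.7]
force: [0.1, -0.0, -0.9]
grip_width: 0.0137
grasp_force: 40.0
```

Run:
```python
from h import *
im=cams.read_camera("wrist");o=telemetry.get_obs();print(o["tool_pos"],o["force"],o["grip_width"],o["grasp_force"])
cv2.imwrite("pics/g2.png",im)
```

```text
[0.45688081 0.20453861 0.14238875] [-0.450671    0.58904531 -1.48823237] 0.013617104977336798 39.992887107655406
```

The tab is now properly gripped at 13.7 mm and 40 N. I'll lift, square to the rail, and bring the hook over it about 100 mm to the -y side of the pointer.

Request:
{"fn": "arm_command", "kwargs": {
  "series": "0 0 10 0 255; 0 0 0 0 255; 0 0 0 0 255"
}}

```text
time_s: 8.7
tool_pos: [0.4581, 0.2062, 0.1376]
tool_rot: [179.9, 0.1, 94.7]
force: [-11.1, -3.9, 36.8]
grip_width: 0.0136
grasp_force: 40.0
```

I got the sign wrong there: +z is down. The push was brief, at 37 N, so now I'll lift.

Request:
{"fn": "arm_command", "kwargs": {
  "series": "0 0 -10 0 255; 0 0 -20 0 255; 0 0 -25 0.039 255; 0 0 -25 0.039 255; 0 0 -25 0 255; 0 0 -8 0 255; 0 0 0 0 255; 0 0 0 0 255; 0 0 0 0 255"
}}

```text
time_s: 9.45
tool_pos: [0.4561, 0.2039, 0.2436]
tool_rot: [-179.8, 0.1, 90.2]
force: [0.0, -0.1, -3.5]
grip_width: 0.0138
grasp_force: 39.9
```

Run:
```python
from h import *
im=cams.read_camera("wrist");o=telemetry.get_obs();print(o["tool_pos"],o["tool_rot"],o["force"],o["grip_width"],o["grasp_force"])
cv2.imwrite("pics/g3.png",im)
s=cams.read_camera("scene");cv2.imwrite("pics/s3.png",s)
h=cv2.cvtColor(im,cv2.COLOR_BGR2HSV);m=((h[:,:,1]<40)&(h[:,:,2]>95)).astype(np.uint8);m[270:]=0;m[:,:150]=0;m[:,450:]=0
n,l,st,c=cv2.connectedComponentsWithStats(m)
for i in range(1,n):
    if st[i,4]>200:
        cc,_=cv2.findContours((l==i).astype(np.uint8),0,2);print(st[i],cv2.minAreaRect(cc[0]))
```

```text
[0.45601014 0.20399988 0.24357303] [-1.79818539e+02  4.04608218e-02  9.02336938e+01] [-0.60230264 -0.48232084 -3.23618159] 0.013632633590782038 39.94129700353369
[430  98  20  29 527] ((439.5, 112.0), (28.0, 19.0), 90.0)
[ 175  152   77   58 1958] ((213.28688049316406, 185.84426879882812), (44.42879867553711, 64.9146957397461), 50.19443130493164)
[ 271  203   87   67 4837] ((314.0, 236.0), (66.0, 86.0), 90.0)
```

Run:
```python
from h import *
C=cam("wrist");im=cv2.imread("pics/g3.png");h=cv2.cvtColor(im,cv2.COLOR_BGR2HSV);m=(h[:,:,1]<40)&(h[:,:,2]>95)
for r in(205,208,212,216,220,228): 
    x=np.where(m[r,255:375])[0]+255;print(r,x.min(),x.max())
for z in(.100,.105,.11,.115,.12):
    p=plane(C,[(270.5,204),(357.5,204),(314,202.8)],z);print(z,p.round(4).tolist(),(p[1]-p[0])[0])
```

```text
205 275 357
208 275 357
212 275 357
216 275 357
220 275 357
228 275 356
0.1 [[0.4152, 0.2271, 0.1], [0.4931, 0.2274, 0.1], [0.4542, 0.2283, 0.1]] 0.07797300763407872
0.105 [[0.4158, 0.2279, 0.105], [0.4925, 0.2282, 0.105], [0.4542, 0.2291, 0.105]] 0.07669546445930658
0.11 [[0.4165, 0.2287, 0.11], [0.4919, 0.229, 0.11], [0.4542, 0.2299, 0.11]] 0.0754179212845344
0.115 [[0.4171, 0.2295, 0.115], [0.4913, 0.2298, 0.115], [0.4542, 0.2307, 0.115]] 0.07414037810976226
0.12 [[0.4178, 0.2303, 0.12], [0.4906, 0.2306, 0.12], [0.4542, 0.2315, 0.12]] 0.07286283493499013
```

Request:
{"fn": "arm_command", "kwargs": {
  "series": "-15 10 0 0 255; -20 15 0 0 255; -25 15 0 0 255; -25 15 0 0 255; -25 15 0 0 255; -20 15 0 0 255; -10 10 0 0 255; 0 5 0 0 255; 0 0 0 0 255; 0 0 0 0 255; 0 0 0 0 255"
}}

```text
time_s: 10.47
tool_pos: [0.5566, 0.0677, 0.2455]
tool_rot: [-180.0, -0.0, 90.4]
force: [-0.3, -0.5, -2.5]
grip_width: 0.0134
grasp_force: 39.9
```

The carrier is still upright, with no measurable slip: its foot is at z≈0.11 and it sits about 4 mm to -y of the TCP. I'll move over the rail and lower it.

Request:
{"fn": "arm_command", "kwargs": {
  "series": "0 10 0 0 255; 0 15 0 0 255; 0 15 0 0 255; 0 15 0 0 255; 0 10 0 0 255; 0 5 0 0 255; 0 0 0 0 255; 0 0 0 0 255; 0 0 8 0 255; 0 0 8 0 255; 0 0 8 0 255; 0 0 6 0 255; 0 0 0 0 255; 0 0 0 0 255"
}}

```text
time_s: 11.63
tool_pos: [0.6271, 0.065, 0.2148]
tool_rot: [-179.9, 0.0, 90.2]
force: [0.0, 0.1, -3.3]
grip_width: 0.0139
grasp_force: 39.9
```

Run:
```python
from h import *
im=cams.read_camera("wrist");o=telemetry.get_obs();print(o["tool_pos"],o["tool_rot"],o["force"],o["grip_width"])
s=cams.read_camera("scene")
a=cv2.resize(s[200:360,300:460],(480,480),interpolation=cv2.INTER_CUBIC)
cv2.imwrite("pics/r1.png",np.hstack([a,cv2.resize(im[140:390,200:420],(310,480))]))
```

```text
[0.62752287 0.06519093 0.21539848] [-1.79986689e+02  8.01258528e-04  9.02225568e+01] [ 0.27542425 -0.1193333  -3.83815484] 0.013836461333929994
```

View pics/r1.png

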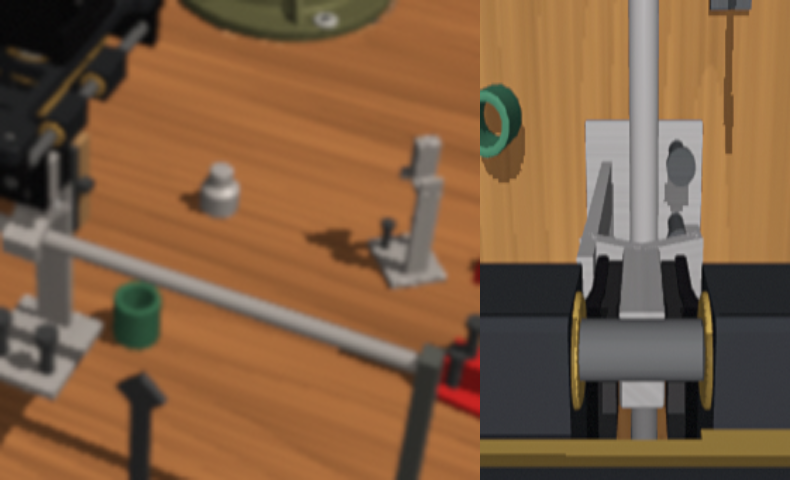

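The rail runs under the hook's roof, between the spine and the tip, so the hook is engaged. I'll lower slowly to contact; that was my last picture.

Request:
{"fn": "arm_command", "kwargs": {
  "series": "0 0 2 0 255; 0 0 2 0 255; 0 0 1 0 255; 0 0 1 0 255; 0 0 0 0 255; 0 0 0 0 255"
}}

```text
time_s: 12.23
tool_pos: [0.6276, 0.0653, 0.2095]
tool_rot: [-180.0, 0.0, 90.2]
force: [-1.1, -0.6, -3.2]
grip_width: 0.0137
grasp_force: 39.9
```

Request:
{"fn": "arm_command", "kwargs": {
  "series": "0 0 1 0 255; 0 0 1 0 255; 0 0 0 0 255; 0 0 0 0 255"
}}

```text
time_s: 12.57
tool_pos: [0.6275, 0.0653, 0.2074]
tool_rot: [-180.0, 0.0, 90.2]
force: [0.5, -0.5, -2.3]
grip_width: 0.0136
grasp_force: 39.9
```

Request:
{"fn": "arm_command", "kwargs": {
  "series": "0 0 1 0 255; 0 0 1 0 255; 0 0 0 0 255; 0 0 0 0 255"
}}

```text
time_s: 12.9
tool_pos: [0.6276, 0.0653, 0.2054]
tool_rot: [-180.0, 0.0, 90.2]
force: [0.5, -0.5, -2.0]
grip_width: 0.0135
grasp_force: 39.9
```

Request:
{"fn": "arm_command", "kwargs": {
  "series": "0 0 1 0 255; 0 0 1 0 255; 0 0 0 0 255; 0 0 0 0 255"
}}

```text
time_s: 13.23
tool_pos: [0.6277, 0.0653, 0.2038]
tool_rot: [180.0, 0.0, 90.2]
force: [0.1, -0.5, -0.3]
grip_width: 0.0136
grasp_force: 39.9
```

The rail now carries the weight. Next is the slide along it.

Request:
{"fn": "arm_command", "kwargs": {
  "series": "4 0 0 0 255; 8 0 0 0 255; 10 0 0 0 255; 10 0 0 0 255; 10 0 0 0 255; 10 0 0 0 255; 10 0 0 0 255; 10 0 0 0 255; 10 0 0 0 255; 8 0 0 0 255; 5 0 0 0 255; 0 0 0 0 255; 0 0 0 0 255; 0 0 0 0 255"
}}

```text
time_s: 14.4
tool_pos: [0.6271, 0.1621, 0.2038]
tool_rot: [180.0, -0.2, 90.3]
force: [1.5, 3.6, 0.6]
grip_width: 0.0136
grasp_force: 39.9
```

Run:
```python
from h import *
o=telemetry.get_obs();im=cams.read_camera("wrist");print(o["tool_pos"],o["tool_rot"],o["force"],o["grip_width"])
cv2.imwrite("pics/p1.png",im);C=cam("wrist",o)
h=cv2.cvtColor(im,cv2.COLOR_BGR2HSV);m=(h[:,:,1]<40)&(h[:,:,2]>95)
# foot front edge columns left of rail
for c in (278,284,290,340,350):
    r=np.where(m[150:270,c])[0]+150; print(c,r[:1],end=" ")
e=np.array([(c,150+np.argmax(m[150:270,c])-.5) for c in (280,284,288)]);print("\nfoot edge",[plane(C,e,z).mean(0).round(4).tolist() for z in(.071,.077)])
# pointer: dark, low-saturation
d=((h[:,:,2]<90)&(h[:,:,1]<90)).astype(np.uint8);d[265:]=0;d[:,:330]=0
n,l,s,c=cv2.connectedComponentsWithStats(d)
for i in range(1,n):
    if s[i,4]>60:
        print(s[i])
        if s[i,4]>4000: continue
        ys,xs=np.where(l==i)
        print([(x,ys[xs==x].min(),ys[xs==x].max()) for x in np.unique(xs)[::5].tolist()])
print(proj(C,[[.692,.1635,.166],[.692,.1635,.154],[.692,.1635,.006]]))
```

```text
[0.62710529 0.16206489 0.20379841] [ 1.79978141e+02 -1.60834165e-01  9.02942715e+01] [1.5053809  3.56122664 0.6215645 ] 0.013551574501033684
278 [203] 284 [203] 290 [203] 340 [203] 350 [203] 
foot edge [[0.5997, 0.1886, 0.071], [0.6002, 0.1895, 0.077]]
[ 451   31   49  234 4727]
[  472    31   168   234 17726]
[529  80   6  35  61]
[(529, np.int64(111), np.int64(114)), (534, np.int64(80), np.int64(85))]
[373 210  52  55 971]
[(373, np.int64(210), np.int64(237)), (378, np.int64(210), np.int64(229)), (383, np.int64(214), np.int64(235)), (388, np.int64(219), np.int64(239)), (393, np.int64(225), np.int64(245)), (398, np.int64(230), np.int64(251)), (403, np.int64(234), np.int64(257)), (408, np.int64(239), np.int64(264)), (413, np.int64(249), np.int64(264)), (418, np.int64(264), np.int64(264)), (423, np.int64(264), np.int64(264))]
[333 250  13  14 106]
[(333, np.int64(262), np.int64(263)), (338, np.int64(250), np.int64(260)), (343, np.int64(254), np.int64(259))]
[[421.7359477  267.01575511]
 [416.13113673 260.85904394]
 [376.24023967 217.04012968]]
```

Request:
{"fn": "arm_command", "kwargs": {
  "series": "3 0 0 0 255; 2 0 0 0 255; 0 0 0 0 255; 0 0 0 0 255; 0 0 0 0 255; 0 0 0 0 255"
}}

```text
time_s: 14.95
tool_pos: [0.6275, 0.1635, 0.2036]
tool_rot: [-180.0, 0.1, 90.1]
force: [0.8, -5.4, 3.7]
grip_width: 0.0135
grasp_force: 39.9
```

```bash
cat > foot.py <<'E'
from h import *
o=telemetry.get_obs();im=cams.read_camera("wrist");print(o["time_s"],o["tool_pos"],o["tool_rot"],o["force"],o["grip_width"])
C=cam("wrist",o);h=cv2.cvtColor(im,cv2.COLOR_BGR2HSV);m=(h[:,:,1]<40)&(h[:,:,2]>95)
e=np.array([(c,150+np.argmax(m[150:270,c])-.5) for c in (280,284,288,338,342)]);print(e[:,1],"foot edge-30",plane(C,e,.074)[:,1].mean()-.03)
d=(h[:,:,2]<90)&(h[:,:,1]<90)
for c in(383,388,393,398,403,408,413):
    r=np.where(d[200:275,c])[0]+200;print(c,r.min(),r.max(),end="; ")
print(proj(C,[[.6915,.164,.15],[.6915,.164,.006]]))
E
python3 foot.py
```

```text
14.95 [0.62748597 0.16346943 0.20361006] [-1.79996997e+02  1.31130553e-01  9.01356277e+01] [ 0.84030981 -5.37018241  3.66409188] 0.013503628397752286
[202.5 202.5 202.5 202.5 202.5] foot edge-30 0.159929065383664
383 215 236; 388 220 240; 393 226 246; 398 231 253; 403 236 259; 408 240 274; 413 255 274; [[413.12779608 259.70079204]
 [375.53909641 216.81898105]]
```

Request:
{"fn": "arm_command", "kwargs": {
  "series": "2 0 -1 0 255; 2 0 0 0 255; 0 0 0 0 255; 0 0 0 0 255; 0 0 0 0 255; 0 0 0 0 255"
}}

```text
time_s: 15.5
tool_pos: [0.6266, 0.1704, 0.2041]
tool_rot: [-179.9, -0.1, 90.3]
force: [0.4, 0.3, -3.1]
grip_width: 0.0138
grasp_force: 39.9
```

```bash
python3 foot.py
```

```text
15.5 [0.62658448 0.17036332 0.20410742] [-1.79938065e+02 -6.87673022e-02  9.02945653e+01] [ 0.42059712  0.29894036 -3.14733297] 0.013825266623595033
[202.5 202.5 202.5 202.5 202.5] foot edge-30 0.16716107128180246
383 221 243; 388 227 247; 393 234 254; 398 239 261; 403 245 268; 408 250 274; 413 263 274; [[413.52134978 269.86124486]
 [376.13626654 223.8664025 ]]
```

Request:
{"fn": "arm_command", "kwargs": {
  "series": "-2.5 0 0 0 255; 0 0 0 0 255; 0 0 0 0 255; 0 0 0 0 255; 0 0 0 0 255"
}}

```text
time_s: 15.97
tool_pos: [0.6271, 0.1667, 0.2044]
tool_rot: [-180.0, 0.0, 90.2]
force: [0.9, -0.5, -3.1]
grip_width: 0.0136
grasp_force: 39.9
```

```bash
python3 foot.py
```

```text
15.9667 [0.62706591 0.1666743  0.20436766] [-1.79978385e+02  8.06006359e-03  9.02246492e+01] [ 0.8910699  -0.46276254 -3.08718509] 0.013621716153240168
[202.5 202.5 202.5 202.5 202.5] foot edge-30 0.1632732368508519
383 218 239; 388 223 243; 393 230 250; 398 235 257; 403 240 263; 408 244 274; 413 260 274; [[413.0748963  264.24528969]
 [375.70116608 220.11373386]]
```

Request:
{"fn": "arm_command", "kwargs": {
  "series": "1 0 0 0 255; 0 0 0.7 0 255; 0 0 0.7 0 255; 0 0 0 0 255; 0 0 0 0 255; 0 0 0 0 255"
}}

```text
time_s: 16.52
tool_pos: [0.6273, 0.1681, 0.2037]
tool_rot: [180.0, -0.0, 90.2]
force: [0.7, 0.7, 0.9]
grip_width: 0.0137
grasp_force: 39.9
```

Request:
{"fn": "arm_command", "kwargs": {
  "series": "0 0 0 0 220; 0 0 0 0 200; 0 0 0 0 180; 0 0 0 0 160; 0 0 0 0 140; 0 0 0 0 120; 0 0 0 0 120; 0 0 0 0 120"
}}

```text
time_s: 17.18
tool_pos: [0.6272, 0.1677, 0.2031]
tool_rot: [180.0, 0.0, 90.2]
force: [-1.1, -0.5, -0.1]
grip_width: 0.0445
grasp_force: 0.0
```

```bash
python3 foot.py
```

```text
17.1833 [0.6272146  0.16771058 0.20308558] [1.79999863e+02 6.44576150e-03 9.02274712e+01] [-1.05920002 -0.54286574 -0.07364178] 0.044539754106702564
[203.5 201.5 201.5 201.5 201.5] foot edge-30 0.16502548135640843
383 219 241; 388 224 245; 393 231 252; 398 236 259; 403 242 265; 408 246 274; 413 261 274; [[413.22422602 266.35758073]
 [375.64623529 221.31390113]]
```

The carrier is released: its foot centre is at y≈0.165 and the pointer at about 0.1645. I'll rise straight up, go to the block, and check the hang with the top camera on the way.

Request:
{"fn": "arm_command", "kwargs": {
  "series": "0 0 -5 0 120; 0 0 -15 0 120; 0 0 -25 0 120; 0 0 -25 0 120; 0 0 -25 0 60; -20 -16 -25 0 0; -25 -20 -20 0 0; -25 -20 0 0 0; -25 -20 0 0 0; -25 -20 0 0 0; -25 -20 0 0 0; -25 -20 10 0 0; -25 -20 25 0 0; -20 -20 25 0 0; -13 -11 25 0 0; 0 0 20 0 0; 0 0 0 0 0; 0 0 0 0 0"
}}

```text
time_s: 18.73
tool_pos: [0.4409, -0.0604, 0.2384]
tool_rot: [-180.0, -0.0, 90.3]
force: [0.1, 0.1, 0.6]
grip_width: 0.0872
grasp_force: 0.0
```

Run:
```python
from h import *
o=telemetry.get_obs();im=cams.read_camera("wrist");C=cam("wrist",o);print(o["tool_pos"],o["tool_rot"],o["qpos"])
cv2.imwrite("pics/b1.png",im);h=cv2.cvtColor(im,cv2.COLOR_BGR2HSV)
c0=proj(C,[.429,-.03,.09])[0];print(c0)
x0,y0=(c0-[60,60]).astype(int)
m=((h[:,:,1]<128)).astype(np.uint8);s=m[y0:min(y0+120,270),x0:x0+120]
n,l,st,ce=cv2.connectedComponentsWithStats(s);i=1+np.argmax(st[1:,4]);print(st[i]+[x0,y0,0,0,0])
cs,_=cv2.findContours((l==i).astype(np.uint8),0,cv2.CHAIN_APPROX_NONE);cc=max(cs,key=cv2.contourArea)[:,0,:]+[x0,y0]
tan=((h[:,:,0]>15)&(h[:,:,0]<22)&(h[:,:,1]<128)&(h[:,:,2]>120)).astype(np.uint8);tan[:y0]=0;tan[y0+120:]=0;tan[:,:x0]=0;tan[:,x0+120:]=0
tan=cv2.morphologyEx(tan,cv2.MORPH_OPEN,np.ones((3,3)));ct,_=cv2.findContours(tan,0,cv2.CHAIN_APPROX_NONE);ct=max(ct,key=cv2.contourArea)[:,0,:]
P=plane(C,ct,.09)[:,:2]*1000;print("tan",ct.min(0),ct.max(0),cv2.minAreaRect(P.astype(np.float32)))
P=plane(C,cc,.09)[:,:2]*1000;print("all",cv2.minAreaRect(P.astype(np.float32)))
for r in range(ct[:,1].min(),ct[:,1].max(),8): 
    q=cc[cc[:,1]==r];print(r,q[:,0].min(),q[:,0].max(),ct[ct[:,1]==r][:,0].max(),end="; ")
# top check
T=cam("top");t=cams.read_camera("top");cv2.imwrite("pics/top2.png",t)
print("\n",proj(T,[[.627,.1645,.233],[.6915,.1645,.154],[.627,.1645,.06]]))
```

```text
[ 0.44090101 -0.06044745  0.23837288] [-1.79966995e+02 -5.47603656e-03  9.02647280e+01] [ 53.81056797  -7.8688109  -44.67460762 107.68978517  -5.64693755
  78.01359764  10.85131197]
[302.66323161 195.21256157]
[ 289  157   27   69 1656]
tan [289 168] [307 222] ((424.8160400390625, -30.39051628112793), (49.00491714477539, 16.335681915283203), 89.09680938720703)
all ((428.50146484375, -26.91420555114746), (61.30647659301758, 23.595922470092773), 89.09680938720703)
168 291 315 300; 176 289 315 307; 184 289 315 307; 192 289 315 307; 200 289 315 307; 208 289 314 306; 216 289 314 306; 
 [[226.60233478 144.83687677]
 [233.11053074 125.36735053]
 [238.07014162 165.21158219]]
```

Run:
```python
from h import *
T=cam("top");t=cv2.imread("pics/top2.png");b=cv2.imread("pics/top0.png")
d=(cv2.absdiff(t,b).max(2)>40).astype(np.uint8)[120:190,195:265]
print("\n".join("".join("#" if v else "." for v in r[::1]) for r in d[10:62]))
```

```text
......................................................................
......................................................................
......................................................................
......................................................................
......................................................................
......................................................................
......................................................................
......................................................................
......................................................................
..............................#######.................................
..............................############............................
.............................#############............................
..........................################............................
.........................#################............................
.........................################.............................
.........................##########
[... 1891 characters left out ...]
...................##############################....#.....#.
............................##########################################
............................##########################################
............................##########################################
.............................#########################################
.............................#########################################
...................................................###################
...................................................###################
...................................................###################
...................................................###################
```

Request:
{"fn": "arm_command", "kwargs": {
  "series": "10 -4 0 0.02 0; 20 -8 0 0 0; 0 0 20 0 0; 0 0 25 0 0; 0 0 25 0 0; 0 0 25 0 0; 0 0 25 0 0; 0 0 25 0 0; 0 0 20 0 0; 0 0 15 0 0; 0 0 6 0 0; 0 0 0 0 0; 0 0 0 0 0"
}}

```text
time_s: 19.92
tool_pos: [0.4307, -0.0304, 0.0532]
tool_rot: [179.9, -0.0, 89.1]
force: [0.9, 0.2, 0.9]
grip_width: 0.0869
grasp_force: 0.0
```

In the top view the tab is centred at (226,145), where it should be, and within 1.5 mm of the pointer. Now I'll grip the block.

Request:
{"fn": "arm_command", "kwargs": {
  "series": "0 -2 0 0 0; 0 0 0 0 255; 0 0 0 0 255; 0 0 0 0 255; 0 0 0 0 255; 0 0 0 0 255; 0 0 0 0 255; 0 0 0 0 255; 0 0 0 0 255; 0 0 0 0 255; 0 0 0 0 255; 0 0 0 0 255; 0 0 0 0 255"
}}

```text
time_s: 21.0
tool_pos: [0.4276, -0.0308, 0.0522]
tool_rot: [180.0, 0.0, 89.1]
force: [0.2, 0.2, -0.0]
grip_width: 0.0236
grasp_force: 40.5
```

Request:
{"fn": "arm_command", "kwargs": {
  "series": "0 0 -10 0 255; 0 0 -25 0 255; 0 0 -35 0 255; 0 0 -35 0 255; 0 0 -35 0 255; -15 5 -30 0 255; -25 8 -25 0 255; -30 10 -15 0 255; -30 10 0 0 255; -30 10 0 -0.05 255; -30 10 0 -0.05 255; -30 10 0 -0.05 255; -30 10 0 -0.05 255; -30 10 0 -0.05 255; -25 5 0 -0.036 255; -20 0 0 0 255; 0 0 0 0 255; 0 0 0 0 255; 0 0 0 0 255"
}}

```text
time_s: 22.58
tool_pos: [0.5366, -0.3176, 0.2618]
tool_rot: [-180.0, -0.1, 105.5]
force: [0.5, 0.5, -2.9]
grip_width: 0.0234
grasp_force: 40.5
```

```bash
cat > win.py <<'E'
from h import *
o=telemetry.get_obs();im=cams.read_camera("wrist");C=cam("wrist",o);print(o["time_s"],o["tool_pos"],o["tool_rot"],o["force"],o["grip_width"])
cv2.imwrite("pics/win.png",im);h=cv2.cvtColor(im,cv2.COLOR_BGR2HSV);c0=proj(C,[.5423,-.2817,.11])[0];print(c0)
s=(h[:,:,1]>=60).astype(np.uint8);n,l,st,ce=cv2.connectedComponentsWithStats(s)
i=l[int(c0[1]),int(c0[0])];print(i,st[i])
cs,_=cv2.findContours((l==i).astype(np.uint8),0,cv2.CHAIN_APPROX_NONE);c=max(cs,key=cv2.contourArea)[:,0,:]
P=plane(C,c,.11)[:,:2]*1000;print(cv2.minAreaRect(P.astype(np.float32)))
E
python3 win.py
```

```text
22.5833 [ 0.53664694 -0.31757165  0.2617828 ] [-1.79970299e+02 -1.22827372e-01  1.05508840e+02] [ 0.47484978  0.50805229 -2.94881663] 0.023351268358857185
[332.00858114 192.48524018]
4 [ 318  166   29   54 1438]
((542.560546875, -281.98077392578125), (25.17483139038086, 48.2382698059082), 16.82387351989746)
```

Correcting for the visible plate walls, both looks agree: the window is at (0.5433, -0.2828), yaw about 16°. I'll move over it and descend to just above.

Request:
{"fn": "arm_command", "kwargs": {
  "series": "10 5 0 -0.008 255; 15 8 0 0 255; 6 3 0 0 255; 0 0 15 0 255; 0 0 20 0 255; 0 0 20 0 255; 0 0 18 0 255; 0 0 12 0 255; 0 0 5 0 255; 0 0 0 0 255; 0 0 0 0 255; 0 0 0 0 255"
}}

```text
time_s: 23.63
tool_pos: [0.5449, -0.2845, 0.1736]
tool_rot: [179.9, 0.1, 105.9]
force: [0.3, -0.5, -4.0]
grip_width: 0.0236
grasp_force: 40.5
```

Run:
```python
from h import *
o=telemetry.get_obs();p=o["tool_pos"];y=np.radians(o["tool_rot"][2]);print(p,o["tool_rot"],o["force"])
d=np.array([.5433,-.2828])-p[:2];print("need tool x,y mm",1000*(d@[np.cos(y),np.sin(y)])-.4,1000*(d@[np.sin(y),-np.cos(y)]))
```

```text
[ 0.54494415 -0.28451683  0.17362103] [1.79903931e+02 9.63273629e-02 1.05946889e+02] [ 0.26649527 -0.49662694 -3.97889602]
need tool x,y mm 1.702483572894712 -1.1091889572899991
```

Request:
{"fn": "arm_command", "kwargs": {
  "series": "1.6 -1 0 0 255; 0 0 0 0 255; 0 0 4 0 255; 0 0 4 0 255; 0 0 2 0 255; 0 0 2 0 255; 0 0 2 0 255; 0 0 0 0 255; 0 0 0 0 255"
}}

```text
time_s: 24.38
tool_pos: [0.5425, -0.2832, 0.158]
tool_rot: [-180.0, -0.0, 105.9]
force: [-0.2, -0.1, -4.3]
grip_width: 0.0234
grasp_force: 40.5
```

Request:
{"fn": "arm_command", "kwargs": {
  "series": "0 0 2 0 255; 0 0 2 0 255; 0 0 2 0 255; 0 0 2 0 255; 0 0 0 0 255; 0 0 0 0 255"
}}

```text
time_s: 24.88
tool_pos: [0.5427, -0.2831, 0.15]
tool_rot: [180.0, -0.0, 105.9]
force: [0.5, -0.0, -3.0]
grip_width: 0.0236
grasp_force: 40.5
```

Request:
{"fn": "arm_command", "kwargs": {
  "series": "0 0 2 0 255; 0 0 2 0 255; 0 0 2 0 255; 0 0 2 0 255; 0 0 2 0 255; 0 0 2 0 255; 0 0 1 0 255; 0 0 0 0 255; 0 0 0 0 255; 0 0 0 0 255"
}}

```text
time_s: 25.72
tool_pos: [0.5427, -0.2831, 0.137]
tool_rot: [180.0, -0.0, 105.9]
force: [0.8, 0.4, -4.0]
grip_width: 0.0235
grasp_force: 40.5
```

Run:
```python
from h import *
o=telemetry.get_obs();C=cam("wrist",o);im=cams.read_camera("wrist");h=cv2.cvtColor(im,cv2.COLOR_BGR2HSV);print(o["tool_pos"],o["tool_rot"],o["force"],o["wrist_torque"],o["grip_width"],o["grasp_force"])
# carrier still hanging: compare scene/top pictures with those after release
T=cam("top");t=cams.read_camera("top");b=cv2.imread("pics/top2.png")
d=cv2.absdiff(t,b).max(2);print("carrier region change",(d[125:190,200:270]>40).sum())
s=cams.read_camera("scene");cv2.imwrite("pics/s_end.png",s)
print("bystanders changed px",[(n,(cv2.absdiff(t,cv2.imread("pics/top0.png")).max(2)[y-10:y+10,x-10:x+10]>40).sum()) for n,x,y in(("sleeve",275,216),("adapter",275,286))])
# ear of block: dark in column of block ahead of fingers
R_=R.from_euler("xyz",o["tool_rot"],degrees=True).as_matrix()
for z in(.12,.133,.141,.15):
    print(z,proj(C,o["tool_pos"]*[1,1,0]+[0,0,z]+R_@[.034,0,0]).round(1),end=" ")
```

```text
[ 0.54269949 -0.2830744   0.1370302 ] [ 1.79989240e+02 -8.31705299e-03  1.05937781e+02] [ 0.82816609  0.37911196 -4.01153039] [ 0.06418621 -0.47819683  0.06260833] 0.02349247958706909 40.52280702861026
carrier region change 0
bystanders changed px [('sleeve', np.int64(0)), ('adapter', np.int64(0))]
0.12 [[316.2 222.1]] 0.133 [[316.4 227.5]] 0.141 [[316.5 231.4]] 0.15 [[316.6 236.1]]
```

The block is 25 mm in and carrying only its own weight, so it isn't touching the window. The top camera shows the carrier, sleeve and adapter undisturbed. I'll hand it in.

```bash
python3 -c "
from cell import env
print(env.sign_off())"
```

```text
the job is handed in; nothing more can be done
None
```

I handed the job in at about 26 s: the carrier hangs on the rail within about 1.5 mm of the pointer, let go, and the block is held upright about 25 mm inside the window, ears clear. Along the way I mis-gripped the carrier once, shifting it about 8 mm, and briefly pressed it down with 37 N before lifting it.

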